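# Pack the inkstone and the stacking porcelain into a calligraphy gift case

## Task

Finish packing the calligraphy set: lay the inkstone in the wooden tray in the case and put its wooden lid over it, and in the round well stack the porcelain upright, the plain water pot at the bottom, then the divided palette dish on the pot, then the knobbed lid on the palette, every piece fully home on the one below. Set the pieces down gently, do not drop them, and leave the ink bottle and the ink stick where they are.

Things in the scene. Friction and masses are not known exactly. Their poses are not given: they have to be found in the camera images.
- case: The open black presentation case, fixed: outside 200 (x) x 290 (y) mm, walls 5 mm thick and 45 mm high; two white foam beds fill it side by side, tops 5 mm under the wall's top. Origin: centre of its underside. In the 60 mm of each bed nearest +x, packed things stand 7 mm or less above the foam.
- tray: TARGET, fixed: the inkstone's dark wooden bottom tray, 98 x 62 mm, let into one of the foam beds (either one). Recess 84 x 48 mm, 6 mm deep, rim 7 mm wide. Origin: centre of the recess floor, 42 mm over the table; x along the long side, z up. Foam top 2 mm under the origin, rim 6 mm above it. Two green paperweights lie 67 to 111 mm towards +x.
- well: TARGET, fixed: the round well, 72 mm in diameter and 14 mm deep, in the other white foam bed, 140 mm beside the tray. Origin: centre of the well's floor, 26 mm over the table; axes parallel to the case's, z up. Foam top 14 mm above the origin.
- stone: The inkstone, loose: dark slate slab 76 x 40 mm, 24 mm high, with a shallow carved field and ink pool on top. Origin: centre of its underside; x along its long side, z up. Either way round will do in the tray (4 mm play on every side). About 0.2 kg.
- wood_lid: The inkstone's wooden lid, loose, open side down: dark wood, 96 x 58 mm, 26 mm high, a paler panel and small brass disc on top. Cavity below 86 x 50 mm, 20 mm deep. Origin: centre of its underside (lower edge); x along its long side, z up. Over the stone it stands on the tray's rim, its origin then 6 mm above the tray's; either way round. 0.07 kg.
- pot: The plain water pot, loose, upright: white porcelain cup with two thin blue lines, straight sides, 60 mm outside diameter, 40 mm high, wall 4 mm, open and empty. Origin: centre of its underside, z up. About 0.11 kg.
- palette: The divided palette dish, loose, upright: white porcelain, 60 mm in diameter, 26 mm high, open, parted in four by a low cross inside. A foot 42 mm in diameter and 6 mm high below fits into the pot's mouth (52 mm); straight side from 6 to 26 mm above the origin. Origin: centre of the foot's underside, z up. Seated, it is 34 mm above the pot's origin. 0.09 kg.
- pot_lid: The porcelain lid, loose, upright: white disc 60 mm in diameter, edge 5 to 9 mm above the origin, with a round knob 18 mm in diameter from 18 to 32 mm above the origin. A spigot 42 mm in diameter, 5 mm high below fits the palette's mouth (52 mm). Origin: centre of the spigot's underside, z up. Seated, it is 21 mm above the palette's origin. 0.06 kg.
- ink_bottle: Bystander, loose, to be left alone: squat round black ink bottle with a pale paper label and a black cap, 48 mm in diameter, 58 mm high, standing among the pieces. Origin: centre of its underside.
- ink_stick: Bystander, loose, to be left alone: black bar with a gilt band, 78 x 18 x 11 mm, lying on the table between the case and the grey felt mat (2 mm thick) on which the pieces lie. Origin: centre of its underside; x along its length.

How it is judged:
At the end, for the whole second after the job is handed in: Stone in tray recess (8 mm), lid on tray rim (10 mm), both within 0.2 rad of the tray; pot on the well's floor (10 mm), palette on pot, porcelain lid on palette (8 mm each); all heights within 3 mm of seated, tilts under 0.07 rad, at rest; ink bottle upright, it and ink stick moved under 30 mm (horizontal distance between stone and tray below 0.008 m and z of stone in the frame of tray between -0.003 and 0.003 m and angle between the x axis of each of stone, wood_lid and the x axis of tray, either way round below 0.2 rad and angle between each of stone, wood_lid, pot, palette, pot_lid's own z axis and vertical below 0.07 rad and horizontal distance between wood_lid and tray below 0.01 m and z of wood_lid in the frame of tray between 0.003 and 0.009 m and horizontal distance between pot and well below 0.01 m and z of pot in the frame of well between -0.003 and 0.003 m and horizontal distance between palette and pot below 0.008 m and z of palette in the frame of pot between 0.031 and 0.037 m and horizontal distance between pot_lid and palette below 0.008 m and z of pot_lid in the frame of palette between 0.018 and 0.024 m and linear speed of each of stone, wood_lid, pot, palette, pot_lid below 0.02 m/s and distance of each of ink_bottle, ink_stick from where it was at the start of the episode below 0.03 m and angle between ink_bottle's own z axis and vertical below 0.3 rad); the robot touches nothing.
It fails at once if a piece is dropped: it falls free of the fingers at more than 0.8 m/s (a drop of some 30 mm) ((linear speed of pot above 0.8 m/s and contact force between the fingers and pot below 0.05 N) or (linear speed of palette above 0.8 m/s and contact force between the fingers and palette below 0.05 N) or (linear speed of pot_lid above 0.8 m/s and contact force between the fingers and pot_lid below 0.05 N) or (linear speed of stone above 0.8 m/s and contact force between the fingers and stone below 0.05 N) or (linear speed of wood_lid above 0.8 m/s and contact force between the fingers and wood_lid below 0.05 N)).
It fails at once if the ink bottle is knocked over or shifted by more than 30 mm, or the ink stick is shifted by more than 30 mm (distance of any of ink_bottle, ink_stick from where it was at the start of the episode above 0.03 m or angle between ink_bottle's own z axis and vertical above 0.3 rad).
It also fails if it takes over 138 s, if anything falls off the work surface, if the arm or the gripper's body presses on something with over 40 N, if the wrist force passes 120 N, or if a joint passes its speed limit or range.

## Robot

A 6-joint arm with a two-finger parallel gripper is mounted at the origin on the work surface. World frame = base frame: x ahead of the robot, y to its left, z up, the work surface at z = 0. Lengths are in m, angles in rad, forces in N, time in s.
With the tool pointing down it reaches from about 0.3 to 0.95 m from the base axis. Payload 3.1 kg.
Tool frame: the origin (TCP) lies midway between the tips of the shut fingers; the grasp point (between the pads) lies 19 mm behind it (pinch_z is the distance from the TCP to the grasp point, in m); z points along the fingers, y is the line along which they close (so a half turn about z gives the same grasp; the last joint's range is limited). The gripper opens to 85 mm and grips with 20 to 120 N. Pads are 22 mm wide; open, the fingers measure 114 mm over their backs; the gripper's body (76 mm by 85 mm) begins 54 mm behind the grasp point. The pads swing forward as they close: fully open they stand 13 mm farther back than shut.
Start: joints at [-1.317, 0.308, 1.634, -0, 1.2, -0.07], TCP at [0.199, -0.593, 0.231] pointing down, gripper open.
Joint ranges: [-3.06, 3.06], [-0.79, 1.96], [0.05, 2.63], [-1.19, 4.34], [0.05, 2.64], [-2.94, 2.94]. Speed limits (rad/s): [2.79, 2.79, 3.14, 3.14, 3.14, 3.14].

## Interface

Orientations are given as a unit quaternion [x, y, z, w].
In Python, from rig import state, read_camera, sign_off, recognise, pinch_z gives the robot as it stands.
- The arm moves only by the tool play_rows, never from a script. Its argument "series" is text: rows parted by semicolons, each of 7 numbers parted by spaces: the shift along the tool's x, y, z normalised to -1 to 1, where 1 is 3 cm, then the turn, a rotation vector about the tool's x, y, z normalised to -1 to 1, where 1 is pi/2 rad, then the opening, from -1 (shut) to 1 (fully open). A call has 1 to 12 rows; each row shifts and turns the commanded pose from where the row before left it, along the tool's axes as they then stand; what a row does not reach is not made up. A row lasts 1/10 s, in which the tool goes at most 50 mm and 8.59 degrees, less where a joint would pass 70% of its speed; a pose out of reach is approached as far as the arm can. A call with a number of a shift or a turn outside -1 to 1 is refused whole. A call with a gripper value outside its range is refused whole. The fingers move at their own pace and stop on an object; "grip_force" is the grip in N (left out, the last holds). Time passes only in rows, so rows that do not move let the fingers close. It gives the time, the measured TCP pose, the force, the opening and the grip force at its end, in the units of the state.
- state(): the state, without advancing time (a new reading comes with each control period).
- read_camera(name): name is "side" or "top" or "wrist"; returns a dict with "image" (384x512x3 uint8, red, green, blue), "depth" (384x512 float32, m along the optical axis (not along the pixel's ray), 0 where there is no reading), "fovy" (degrees; the focal length in pixels is half the picture's height over the tangent of half this angle, whatever the lens; pixels are square), "cx", "cy" (the principal point, pixels), "D" ([k1, k2, p1, p2, k3] as OpenCV has them; the pictures are not rectified), "world_from_camera" (4x4, takes a point from camera to world coordinates). Camera axes: x right, y up, looking along -z (the intrinsics and any distortion apply to the point x, -y, -z); pixel columns grow to the right and rows downward; lengths in m; the calibration is good to about 2 mm. A picture is of the moment at which its call begins.
- sign_off(): hands the job in; it is judged then, once.
Trained networks look in a picture, given as the dict that the camera call returned (one of the last four; its "shot" number tells which), for a name from the list of things; names that differ only in an ending like _2 or _b are one class to them, and where a whole thing is asked for, a point or a joint stands for the part that bears it (a point fixed in the world has none). Each returns a list of dicts, best first, with "conf" (0 to 1); they miss things now and then, are a little off and sometimes report something else, mostly with a low value. They report only what shows in the picture. A call takes as long as a camera call.
- recognise(picture, label): "rect" ([left, top, right, bottom] in pixels, round what is visible of it).
The state is a dict: "time": time; "joint_pos": joint angles; "qvel": joint speeds; "tau": joint torques, N m; "tcp_pos": TCP position; "orientation": TCP orientation; "wrist_force": force on the tool from outside, world axes, zero at the start; "wrist_torque": the same for the moment, N m; "width": finger opening in m; "grip_force": force on a finger pad.
Only numpy, scipy, OpenCV 4.12 (cv2) and the standard library are available. Lean on these libraries where they do the work, as an engineer would, in place of code of your own. Each camera call takes 0.05 s, during which the arm holds its last target. There are 200 camera calls.

## Working session

There is one attempt and no reset: what is moved stays moved. The work goes in short steps, Python scripts to look and compute and a tool call to move; the robot and the scene stay as the last step left them, time stands still between calls to the robot, and variables do not carry over. Pictures are saved under pics/ and viewed, at most 14 in all, crops included, and the job is handed in when it is done.

Besides the shell and the picture viewer there is one more tool, called after "Emit:" in YAML: its name, and indented under it one key for each argument. play_rows: Moves the arm, as the interface text tells. Scaled input: -1 to 1 covers 3 cm each way for a shift and pi/2 rad each way for a turn. Its arguments: {"type":"object","properties":{"series":{"type":"string"},"grip_force":{"type":"number"}},"required":["series"]}

```bash
ls; mkdir -p pics; cat > h.py <<'E'
import numpy as np, cv2
from rig import state, read_camera, recognise, pinch_z
def K(p):
    h,w=p["image"].shape[:2]; f=h/2/np.tan(np.radians(p["fovy"])/2)
    return np.array([[f,0,p["cx"]],[0,f,p["cy"]],[0,0,1]])
def rays(p,uv):
    uv=np.asarray(uv,float).reshape(-1,1,2)
    n=cv2.undistortPoints(uv,K(p),np.array(p["D"],float)).reshape(-1,2)
    return np.c_[n[:,0],-n[:,1],-np.ones(len(n))]
def cloud(p):
    h,w=p["depth"].shape; v,u=np.mgrid[:h,:w]
    r=rays(p,np.c_[u.ravel(),v.ravel()])*p["depth"].reshape(-1,1)
    T=np.array(p["world_from_camera"]); return (r@T[:3,:3].T+T[:3,3]).reshape(h,w,3)
def on_plane(p,uv,z):
    T=np.array(p["world_from_camera"]); r=rays(p,uv)@T[:3,:3].T; o=T[:3,3]
    return o+r*((z-o[2])/r[:,2])[:,None]
def save(p,name): cv2.imwrite("pics/"+name,p["image"][...,::-1])
E
python3 - <<'E'
from h import *
print(state(), pinch_z if not callable(pinch_z) else pinch_z())
for c in ("top","side"):
    p=read_camera(c); save(p,c+"0.png"); print(c,p["fovy"],p["D"],np.round(p["world_from_camera"],3).tolist())
    C=cloud(p)
    np.savez(c+"0.npz",C=C,im=p["image"])
    for n in "case tray well stone wood_lid pot palette pot_lid ink_bottle ink_stick".split():
        for d in recognise(p,n)[:2]:
            l,t,r,b=d["rect"]; u,v=int((l+r)/2),int((t+b)/2)
            print(n,round(d["conf"],2),np.round(d["rect"]).astype(int).tolist(),np.round(C[min(v,383),min(u,511)],3))
E
```

```text
pics
{'time': 0.0, 'joint_pos': array([-1.31666123e+00,  3.09005874e-01,  1.63519757e+00,  2.27471382e-05,
        1.19971772e+00, -6.97102363e-02]), 'qvel': array([-9.71458688e-04, -3.41083479e-05, -4.06187071e-04, -1.17234293e-03,
       -8.66060817e-04, -4.56517555e-04]), 'tau': array([ 8.67399558e-05, -4.15252519e+01, -2.76663691e+01, -1.33962267e-04,
        1.02426237e-02, -8.24977100e-07]), 'tcp_pos': array([ 0.19864869, -0.59171293,  0.2300413 ]), 'orientation': array([ 9.86919141e-01,  1.61211828e-01, -9.66569257e-05, -1.16028258e-03]), 'wrist_force': array([ 0.41073588, -0.72902997,  0.58930493]), 'wrist_torque': array([0.03452024, 0.0355371 , 0.00731367]), 'grip_force': 0.0, 'width': 0.08517275116670055} 0.0187
top 57.167145531414626 [0.00243123 0.         0.         0.         0.        ] [[-0.021, 0.979, -0.205, 0.384], [-1.0, -0.02, 0.006, 0.007], [0.002, 0.205, 0.979, 0.803], [0.0, 0.0, 0.0, 1.0]]
case 0.74 [96, 138, 241, 240] [0.553 0.2   0.034]
tray 0.75 [101, 144, 172, 234] [0.551 0.269 0.04 ]
well 0.87 [163, 148, 235, 235] [0.546 0.134 0.028]
stone 0.58 [294, 206, 
[... 582 characters left out ...]
07, 0.494], [-0.076, 0.461, -0.884, -0.864], [0.006, 0.887, 0.462, 0.524], [0.0, 0.0, 0.0, 1.0]]
case 0.77 [209, 155, 279, 209] [0.553 0.131 0.037]
tray 0.7 [215, 158, 274, 174] [0.559 0.241 0.046]
well 0.74 [211, 172, 271, 194] [0.545 0.151 0.024]
stone 0.84 [202, 226, 232, 241] [ 0.471 -0.122  0.024]
wood_lid 0.89 [251, 219, 294, 248] [ 0.605 -0.133  0.025]
pot 0.94 [198, 287, 231, 322] [ 0.466 -0.337  0.005]
pot 0.18 [251, 219, 292, 245] [ 0.603 -0.13   0.026]
pot_lid 0.84 [205, 258, 230, 278] [ 0.472 -0.243  0.015]
pot_lid 0.45 [202, 224, 234, 243] [ 0.474 -0.121  0.024]
ink_bottle 0.95 [262, 244, 286, 277] [ 0.593 -0.255  0.04 ]
ink_stick 0.67 [202, 209, 232, 221] [ 0.467 -0.006  0.009]
```

```bash
python3 - <<'E'
import cv2,numpy as np
im=cv2.imread("pics/top0.png")[125:255,85:450]; cv2.imwrite("pics/top0c.png",cv2.resize(im,None,fx=2.19,fy=2.19,interpolation=cv2.INTER_CUBIC))
E
```

```text
(no output)
```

View pics/top0c.png

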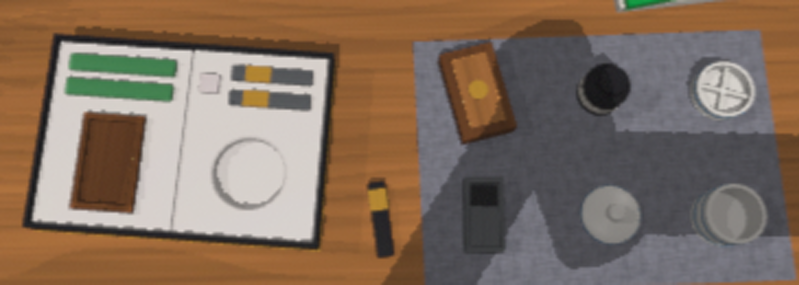

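View pics/side0.png

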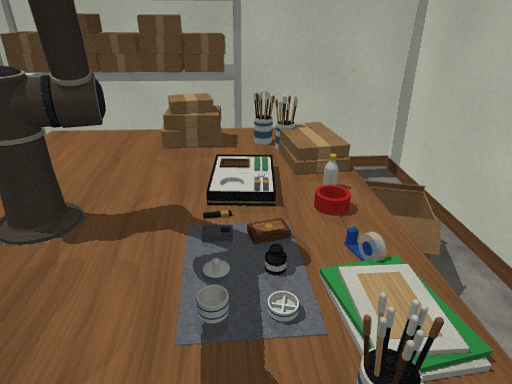

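The top crop shows the tray at about (108,162) and the well at (250,173). On the mat are the wood lid (477,90), stone (484,215), bottle (604,88), knobbed lid (612,213), palette (724,88) and pot (731,213). The side view agrees. Next I'll measure the poses from depth.

```bash
cat > m.py <<'E'
from h import *
def rect(P):
    (c,s,a)=cv2.minAreaRect((P[:,:2]*1000).astype(np.float32))
    if s[0]<s[1]: s=(s[1],s[0]); a+=90
    a=(a+90)%180-90
    return np.round(c,1),np.round(s,1),round(a,1)
def circ(P):
    c,r=cv2.minEnclosingCircle((P[:,:2]*1000).astype(np.float32)); 
    return np.round(c,1),round(r,1),np.round(1000*(P[:,:2].max(0)+P[:,:2].min(0))/2,1), np.round(1000*np.ptp(P[:,:2],axis=0),1)
def near(C,xy,r,z0,z1):
    return C[(np.hypot(C[...,0]-xy[0],C[...,1]-xy[1])<r)&(C[...,2]>z0)&(C[...,2]<z1)]
E
python3 - <<'E'
from m import *
C=np.load("top0.npz")["C"]; C2=np.load("side0.npz")["C"]
for nm,D in(("top",C),("side",C2)):
    print(nm)
    for n,xy,z0,z1 in(("stone",(.47,-.103),.018,.04),("wood",(.592,-.1),.022,.045)):
        P=near(D,xy,.06,z0,z1); print(n,len(P),rect(P),np.round(np.percentile(P[:,2],[5,50,95]),4))
    for n,xy,z0,z1 in(("pot",(.464,-.36),.034,.05),("palette",(.596,-.358),.022,.04),("lid",(.468,-.232),.005,.013),("knob",(.468,-.232),.028,.045),("bottle",(.594,-.222),.05,.07)):
        P=near(D,xy,.045,z0,z1); print(n,len(P),circ(P),np.round(np.percentile(P[:,2],[5,50,95]),4))
    # foam around well
    P=near(D,(.546,.134),.032,.01,.033); print("well",len(P),circ(P),np.median(P[:,2]))
    P=near(D,(.55,.2),.2,.0425,.052);P=P[P[:,1]>.04]; print("caserim",len(P),rect(P))
    P=near(D,(.55,.27),.06,.0435,.052); print("trayrim",len(P),rect(P))
    P=near(D,(.47,.0),.05,.006,.02); print("stick",len(P),rect(P))
E
```

```text
top
stone 608 (array([ 470.8, -104.9]), array([74. , 40.2]), -2.1) [0.0191 0.0236 0.0267]
wood 1032 (array([ 599.9, -103.3]), array([95.9, 58.2]), 13.0) [0.0255 0.028  0.0303]
pot 217 (array([ 464. , -350.3]), 30.8, array([ 464.2, -350.3]), array([58.8, 60.2])) [0.0352 0.0402 0.0429]
palette 198 (array([ 596.4, -360.9]), 30.7, array([ 596.1, -360.3]), array([59.9, 59.4])) [0.0224 0.0261 0.0289]
lid 238 (array([ 475.7, -242.4]), 39.4, array([ 475.9, -239.9]), array([73.7, 68.3])) [0.0079 0.0114 0.0128]
knob 54 (array([ 469.4, -235.8]), 8.8, array([ 469.3, -235.8]), array([15.8, 16.8])) [0.0298 0.0328 0.0351]
bottle 157 (array([ 598.9, -235.3]), 15.1, array([ 598.9, -235. ]), array([28.9, 29.4])) [0.0534 0.0592 0.0612]
well 337 (array([536.8, 134.3]), 29.0, array([533.1, 134.3]), array([37.4, 57.9])) 0.02572662342546428
caserim 3221 (array([591.7, 196. ]), array([290.8, 280. ]), 84.7)
trayrim 586 (array([549.4, 268.2]), array([118.6,  70.5]), -3.7)
stick 275 (array([469.8,   0.9]), array([77.6, 18. ]), 6.7)
side
stone 330 (array([ 471.7, -106.4]), array([75.4, 44.4]), 1.7) [0.0185 0.02
[... 235 characters left out ...]
63.2]), 30.8, array([ 595.4, -363.1]), array([59.4, 59.3])) [0.0225 0.026  0.0279]
lid 205 (array([ 469. , -237.8]), 31.2, array([ 470.1, -239.1]), array([59.3, 59.2])) [0.0076 0.0108 0.0128]
knob 43 (array([ 469.5, -238.3]), 9.3, array([ 469., -238.]), array([15.2, 17.5])) [0.0286 0.032  0.0342]
bottle 127 (array([ 598.6, -236.6]), 16.4, array([ 598.6, -236.6]), array([28.2, 32.2])) [0.0512 0.058  0.0596]
well 63 (array([528.8, 142.5]), 22.2, array([533. , 142.5]), array([34.9, 42. ])) 0.02499110387558523
caserim 546 (array([591.8, 192.9]), array([291.5, 279.8]), 84.5)
trayrim 99 (array([553.1, 266.7]), array([112.7,  66.3]), -0.8)
stick 112 (array([469.8,  -1. ]), array([77.1, 19.5]), 5.4)
```

```bash
cat > m2.py <<'E'
from m import *
from scipy.optimize import least_squares
def tray(p,guess=(.551,.269)):
    C=cloud(p); im=p["image"].astype(int)
    near_=(abs(C[...,0]-guess[0])<.075)&(abs(C[...,1]-guess[1])<.06)
    br=near_&(im.sum(2)<330)&(im[...,0]>im[...,1]+10)
    n,l,s,c=cv2.connectedComponentsWithStats(br.astype(np.uint8))
    m=(l==1+np.argmax(s[1:,4])); 
    cs,_=cv2.findContours(m.astype(np.uint8),cv2.RETR_EXTERNAL,cv2.CHAIN_APPROX_NONE)
    uv=max(cs,key=len).reshape(-1,2)
    return rect(on_plane(p,uv,.048))
def well(p,guess=(.546,.134)):
    C=cloud(p); T=np.array(p["world_from_camera"])
    d=np.hypot(C[...,0]-guess[0],C[...,1]-guess[1])<.06
    d&=(C[...,0]<guess[0]+.05)
    hole=d&(C[...,2]<.036)&(C[...,2]>.015)
    n,l,s,c=cv2.connectedComponentsWithStats(hole.astype(np.uint8))
    m=(l==1+np.argmax(s[1:,4]))
    cs,_=cv2.findContours(m.astype(np.uint8),cv2.RETR_EXTERNAL,cv2.CHAIN_APPROX_NONE)
    uv=max(cs,key=len).reshape(-1,2).astype(float)
    P=on_plane(p,uv,.040)
    # rim edge at z=.04 for all boundary points (occlusion edge near, wall top far)
    r=least_squares(lambda q:np.hypot(P[:,0]-q[0],P[:,1]-q[1])-q[2],[*guess,.036],loss="soft_l1",f_scale=.001)
    return np.round(r.x*1000,1),len(P),round(1000*np.sqrt(np.mean(r.fun**2)),2)
E
python3 - <<'E'
from m2 import *
for c in("top","side"):
    p=read_camera(c); print(c,tray(p),well(p))
    C=cloud(p)
    P=near(C,(.55,.2),.2,.0425,.052);P=P[(P[:,1]>.03)&(P[:,0]<.665)]; print("case",rect(P))
p=read_camera("wrist"); save(p,"w0.png"); T=np.array(p["world_from_camera"]); print(np.round(T,3),p["fovy"],state()["tcp_pos"])
E
```

```text
top (array([528. , 269.6]), array([98.2, 62.3]), -5.1) (array([516.5, 131.9,  33.9]), 92, np.float64(1.38))
case (array([552.2, 199.6]), array([290.8, 200.6]), 84.8)
side (array([527., 261.]), array([94.7, 60.3]), -3.6) (array([517.4, 124.5,  31.6]), 47, np.float64(2.31))
case (array([551.6, 196.1]), array([292.4, 199.4]), 84.7)
[[ 0.318  0.896  0.308  0.279]
 [-0.948  0.301  0.103 -0.566]
 [-0.    -0.325  0.946  0.374]
 [ 0.     0.     0.     1.   ]] 67.96804530983127 [ 0.1988451  -0.59254694  0.23128404]
```

View pics/w0.png

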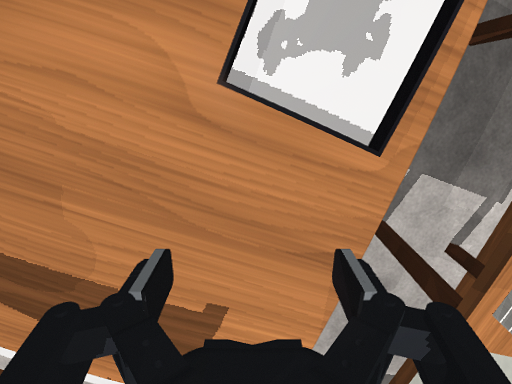

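The wrist view shows only the table, the fingers at the bottom, and a white and black panel at the upper right. The wrist camera sits ahead of the tool in +x and looks back under the TCP. I'll turn to world alignment and move over the stone.

Emit:
play_rows:
  series: "0 0 0 0 0 0.0687 1;0 0 0 0 0 0.0687 1;0 0 0 0 0 0.0687 1;0.53 -0.95 0 0 0 0 1;0.53 -0.95 0 0 0 0 1;0.53 -0.95 0 0 0 0 1;0.53 -0.95 0 0 0 0 1;0.53 -0.95 0 0 0 0 1;0.53 -0.95 0 0 0 0 1;0.53 -0.95 0 0 0 0 1;0.53 -0.95 0 0 0 0 1;0.53 -0.95 0 0 0 0 1"

```text
time: 2.45
tcp_pos: [0.3424, -0.3349, 0.2315]
orientation: [1.0, -0.0, 0.0, 0.0]
wrist_force: [1.0, -1.3, 0.4]
width: 0.0851
grip_force: 0.0
```

Emit:
play_rows:
  series: "0.53 -0.95 0 0 0 0 1;0.53 -0.95 0 0 0 0 1;0.53 -0.95 0 0 0 0 1;0.53 -0.95 0 0 0 0 1;0.53 -0.95 0 0 0 0 1;0.53 -0.95 0 0 0 0 1;0.53 -0.95 0 0 0 0 1;0.53 -0.95 0 0 0 0 1;0 0 0 0 0 0 1"

```text
time: 3.35
tcp_pos: [0.4706, -0.1053, 0.2316]
orientation: [1.0, 0.002, 0.001, -0.001]
wrist_force: [0.2, 0.2, 0.7]
width: 0.0859
grip_force: 0.0
```

```bash
python3 - <<'E'
from m2 import *
s=state(); print(s["time"],s["tcp_pos"],s["orientation"])
p=read_camera("wrist"); save(p,"w1.png"); C=cloud(p); np.savez("w1.npz",C=C,im=p["image"])
P=near(C,(.471,-.1056),.055,.018,.04); print("stone",len(P),rect(P),np.median(P[:,2]))
P=near(C,(.6,-.104),.065,.02,.045); print("wood",len(P),rect(P))
E
```

```text
3.35 [ 0.47060241 -0.10525805  0.23160349] [ 9.99997428e-01  2.06820041e-03  7.44790293e-04 -5.58080629e-04]
stone 1902 (array([ 471.2, -105.6]), array([76.3, 39.9]), -1.8) 0.024298545016174733
wood 4661 (array([ 600.4, -104.2]), array([96.8, 58.4]), 14.0)
```

View pics/w1.png

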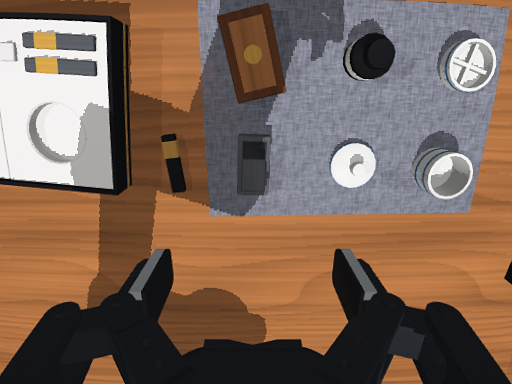

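The wrist view shows the stone at (253,165), wood lid (252,53), knobbed lid (353,165), pot (443,172), palette (467,64) and part of the well (57,132). I'll measure the rest from this same shot.

```bash
python3 - <<'E'
from m2 import *
C=np.load("w1.npz")["C"]
for n,xy,z0,z1 in(("pot",(.464,-.351),.034,.05),("palette",(.596,-.362),.022,.04),("lid",(.4695,-.237),.006,.0135),("knob",(.4695,-.237),.028,.045),("bottle",(.598,-.236),.05,.07)):
    P=near(C,xy,.045,z0,z1); print(n,len(P),circ(P),np.round(np.percentile(P[:,2],[5,50,95]),4))
P=near(C,(.55,.2),.2,.0425,.052);P=P[(P[:,1]>.03)]; e=P[P[:,1]<.07]; print("case -y edge",rect(e))
P=near(C,(.47,0),.05,.006,.02); print("stick",rect(P))
E
```

```text
pot 740 (array([ 464.5, -351.1]), 31.0, array([ 465.6, -351.5]), array([59.7, 60.2])) [0.0347 0.0409 0.0429]
palette 825 (array([ 596.5, -361.8]), 31.0, array([ 596.9, -361.8]), array([60.3, 61.7])) [0.0226 0.027  0.0288]
lid 560 (array([ 469. , -236.9]), 31.6, array([ 469.6, -236.8]), array([61.9, 61.7])) [0.0091 0.0119 0.0133]
knob 170 (array([ 470. , -236.7]), 9.1, array([ 469.5, -236.4]), array([17.2, 17.7])) [0.0299 0.0336 0.0351]
bottle 760 (array([ 599.7, -235.9]), 15.6, array([ 599.8, -235.9]), array([29.5, 29.8])) [0.0531 0.0596 0.061 ]
case -y edge (array([539.7,  60.1]), array([201.6,  25. ]), -1.5)
stick (array([4.701e+02, 4.000e-01]), array([78.1, 19. ]), 7.0)
```

Emit:
play_rows:
  series: "0 0 1 0 0 0.02 1;0 0 1 0 0 0 1;0 0 1 0 0 0 1;0 0 1 0 0 0 0.6;0 0 1 0 0 0 0.6;0 0 1 0 0 0 0.6;0 0 0.8 0 0 0 0.6;0 0 0.4 0 0 0 0.6;0 0 0.2 0 0 0 0.6;0 0 0 0 0 0 0.6"
  grip_force: 60

```text
time: 4.4
tcp_pos: [0.4689, -0.1085, 0.0091]
orientation: [1.0, -0.016, -0.0, -0.0]
wrist_force: [-1.1, 0.1, 0.5]
width: 0.0685
grip_force: 0.0
```

Emit:
play_rows:
  series: "0.07 -0.1 0 0 0 0 0.4;0 0 0 0 0 0 -1;0 0 0 0 0 0 -1;0 0 0 0 0 0 -1;0 0 0 0 0 0 -1;0 0 0 0 0 0 -1;0 0 0 0 0 0 -1"

```text
time: 5.1
tcp_pos: [0.473, -0.1055, 0.0109]
orientation: [1.0, -0.015, 0.002, 0.0]
wrist_force: [-0.6, 0.4, 6.2]
width: 0.0383
grip_force: 62.1
```

Emit:
play_rows:
  series: "0 0 -0.3 0 0 0 -1;0 0 -0.7 0 0 0 -1;0 0 -1 0 0 0 -1;0 0 -1 0 0 0 -1;0 0 -1 0 0 0 -1;0 0 -1 0 0 0 -1;0 0 0 0 0 0 -1"

```text
time: 5.8
tcp_pos: [0.4745, -0.106, 0.164]
orientation: [1.0, -0.016, 0.005, 0.001]
wrist_force: [1.5, -0.0, -1.6]
width: 0.0386
grip_force: 61.3
```

Emit:
play_rows:
  series: "0.1 -0.93 -0.3 0 0 0.038 -1;0.1 -0.93 -0.3 0 0 0 -1;0.1 -0.93 0 0 0 0 -1;0.1 -0.93 0 0 0 0 -1;0.1 -0.93 0 0 0 0 -1;0.1 -0.93 0 0 0 0 -1;0 -0.93 0 0 0 0 -1;0 -0.93 0 0 0 0 -1;0 -0.93 0 0 0 0 -1;0 -0.93 0 0 0 0 -1;0 -0.93 0 0 0 0 -1;0 0 0 0 0 0 -1"

```text
time: 7.0
tcp_pos: [0.5145, 0.2019, 0.1758]
orientation: [0.999, -0.044, -0.001, -0.0]
wrist_force: [0.3, -0.2, -0.9]
width: 0.0388
grip_force: 61.4
```

```bash
python3 - <<'E'
from m2 import *
s=state(); print(s["time"],s["tcp_pos"],s["orientation"],s["width"],s["grip_force"])
p=read_camera("wrist"); save(p,"w2.png"); C=cloud(p); np.savez("w2.npz",C=C,im=p["image"])
print(well(p,(.517,.130))); print(tray(p,(.528,.267)))
E
```

```text
7.0 [0.51445674 0.20187138 0.17579467] [ 9.99033616e-01 -4.39403070e-02 -9.65322693e-04 -3.90353282e-04] 0.03884969020322989 61.41107976436615
(array([516.6, 132.3,  34.7]), 195, np.float64(0.37))
(array([529.7, 269.8]), array([97.4, 62.6]), -5.0)
```

View pics/w2.png

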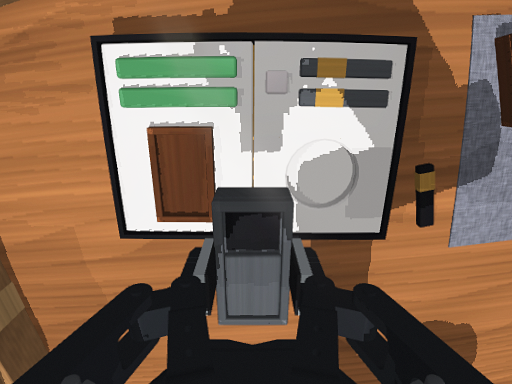

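The wrist view shows the held stone at (253,255), the empty tray at (182,174) and the well at (321,172). Both targets match their sizes. I'll measure the stone in the hand.

```bash
python3 - <<'E'
from m2 import *
C=np.load("w2.npz")["C"]
for z0 in(.172,.185):
    P=near(C,(.5145,.2019),.055,z0,.215); im=np.load("w2.npz")["im"]
    print(len(P),rect(P),np.round(np.percentile(P[:,2],[2,10,50,90,98]),4))
u,v=np.meshgrid(range(222,285,10),(190,200,240,280,310,320)); print(np.round(C[v,u][:,:,2],3)); 
P=C[188:324,214:293].reshape(-1,3);P=P[(P[:,2]>.178)&(P[:,2]<.2)];print(rect(P),len(P))
E
```

```text
12721 (array([513.6, 202.3]), array([76.8, 66. ]), -3.9) [0.1779 0.1848 0.1894 0.2027 0.2142]
11215 (array([513.6, 202.3]), array([76.6, 66. ]), -3.9) [0.1851 0.1858 0.1898 0.2043 0.2143]
[[0.172 0.172 0.173 0.172 0.174 0.173 0.173]
 [0.189 0.189 0.189 0.189 0.189 0.188 0.189]
 [0.191 0.185 0.185 0.186 0.185 0.184 0.189]
 [0.19  0.189 0.189 0.188 0.189 0.19  0.191]
 [0.191 0.189 0.189 0.189 0.189 0.188 0.191]
 [0.191 0.191 0.191 0.191 0.191 0.192 0.191]]
(array([513.7, 201.8]), array([76.1, 40.9]), -5.2) 9993
```

Emit:
play_rows:
  series: "0.105 -0.76 0 0 0 0 -1;0.105 -0.76 0 0 0 0 -1;0.1 -0.76 0 0 0 0 -1;0 0 0.9 0 0 0 -1;0 0 0.9 0 0 0 -1;0 0 0.9 0 0 0 -1;0 0 0.6 0 0 0 -1;0 0 0.3 0 0 0 -1;0 0 0 0 0 0 -1"

```text
time: 7.95
tcp_pos: [0.5291, 0.2649, 0.0671]
orientation: [0.999, -0.046, -0.002, 0.001]
wrist_force: [0.0, -0.9, -1.7]
width: 0.0383
grip_force: 61.4
```

Emit:
play_rows:
  series: "0.01 -0.14 0.2 0 0 0 -1;0 0 0.1 0 0 0 -1;0 0 0 0 0 0 -1"

```text
time: 8.25
tcp_pos: [0.532, 0.2708, 0.0607]
orientation: [0.999, -0.045, 0.0, -0.0]
wrist_force: [0.2, -0.8, -2.3]
width: 0.0385
grip_force: 61.5
```

```bash
python3 - <<'E'
from m2 import *
for i in range(4):
    p=read_camera("top"); s=state(); print(s["time"],np.round(s["tcp_pos"],4),np.round(s["joint_pos"],4))
C=cloud(p); print(tray(p,(.528,.268)))
p=read_camera("wrist"); C=cloud(p); save(p,"w3.png")
z=s["tcp_pos"][2]
P=near(C,s["tcp_pos"],.06,z+.002,z+.02); P=C[188:324,216:291].reshape(-1,3);P=P[(P[:,2]>z+.005)&(P[:,2]<z+.02)];print(rect(P),len(P),z)
E
```

```text
8.3 [0.532  0.2708 0.0608] [ 3.9800e-01  4.6470e-01  1.8059e+00 -1.0000e-04  8.7020e-01  2.0596e+00]
8.35 [0.532  0.2709 0.0609] [ 3.9800e-01  4.6450e-01  1.8059e+00 -1.0000e-04  8.7010e-01  2.0596e+00]
8.4 [0.532  0.2708 0.0609] [ 3.9800e-01  4.6450e-01  1.8059e+00 -1.0000e-04  8.7010e-01  2.0597e+00]
8.45 [0.532  0.2708 0.0609] [ 3.9800e-01  4.6450e-01  1.8060e+00 -1.0000e-04  8.7000e-01  2.0597e+00]
(array([653.1, 487.6]), array([209.9, 147.4]), -64.0)
(array([531.6, 271. ]), array([75.9, 40.2]), -5.5) 9500 0.06087351617674257
```

Emit:
play_rows:
  series: "-0.08 0.074 0 0 0 0 -1;0 0 0 0 0 0 -1;0 0 0.12 0 0 0 -1;0 0 0.1 0 0 0 -1;0 0 0.06 0 0 0 -1;0 0 0 0 0 0 -1;0 0 0 0 0 0 -1"

```text
time: 9.2
tcp_pos: [0.529, 0.2686, 0.0517]
orientation: [0.999, -0.046, -0.0, 0.0]
wrist_force: [-0.3, -0.6, -1.7]
width: 0.0385
grip_force: 61.5
```

Emit:
play_rows:
  series: "0 0 0.04 0 0 0 -1;0 0 0.03 0 0 0 -1;0 0 0 0 0 0 -1;0 0 0 0 0 0 -1"

```text
time: 9.6
tcp_pos: [0.5293, 0.2688, 0.0509]
orientation: [0.999, -0.045, 0.0, -0.0]
wrist_force: [-2.4, -1.3, 6.7]
width: 0.0383
grip_force: 62.2
```

Emit:
play_rows:
  series: "0 0 0 0 0 0 0.3;0 0 0 0 0 0 0.3;0 0 0 0 0 0 0.3;0 0 -0.5 0 0 0 0.5;0 0 -1 0 0 0 0.7;0 0 -1 0 0 0 1;0 0 -1 0 0 0 1;0 0 -1 0 0 0 1;0 0 0 0 0 0 1;0 0 0 0 0 0 1"

```text
time: 10.6
tcp_pos: [0.5298, 0.2689, 0.1866]
orientation: [0.999, -0.046, 0.001, -0.001]
wrist_force: [0.3, -0.2, -0.6]
width: 0.0852
grip_force: 0.0
```

```bash
python3 - <<'E'
from m2 import *
p=read_camera("wrist"); s=state(); print(s["time"],np.round(s["tcp_pos"],4),s["orientation"]); C=cloud(p); save(p,"w4.png")
P=near(C,(.529,.269),.05,.056,.075); print(rect(P),len(P),np.round(np.percentile(P[:,2],[5,50,95]),4))
P=near(C,(.529,.269),.06,.045,.054); print("rim",rect(P))
p=read_camera("top"); C=cloud(p)
P=near(C,(.529,.269),.05,.056,.075); print(rect(P),len(P),np.round(np.percentile(P[:,2],[5,50,95]),4))
E
```

```text
10.65 [0.5287 0.2684 0.1849] [ 9.98962415e-01 -4.55421565e-02 -6.15495320e-05  2.49254461e-05]
(array([527.9, 269.2]), array([76.4, 40.1]), -5.2) 3118 [0.0599 0.0643 0.0667]
rim (array([528.7, 270.9]), array([97.9, 62.2]), -5.3)
(array([527.9, 269.4]), array([76. , 40.3]), -5.4) 597 [0.059  0.0638 0.0669]
```

Emit:
play_rows:
  series: "0 0 0 0 0 -0.0711 1;0 0 0 0 0 -0.0711 1;0 0 0 0 0 -0.0711 1;0 0 0 0 0 0 1;-0.049 0.902 0 0 0 0 1;-0.049 0.902 0 0 0 0 1;-0.049 0.902 0 0 0 0 1;-0.049 0.902 0 0 0 0 1;-0.049 0.902 0 0 0 0 1;-0.049 0.902 0 0 0 0 1;-0.049 0.902 0 0 0 0 1;-0.049 0.902 0 0 0 0 1"

```text
time: 11.9
tcp_pos: [0.5692, 0.0546, 0.1835]
orientation: [0.993, 0.12, -0.001, -0.0]
wrist_force: [0.9, -0.8, 0.4]
width: 0.0857
grip_force: 0.0
```

Emit:
play_rows:
  series: "-0.049 0.902 0 0 0 0 1;-0.049 0.902 0 0 0 0 1;-0.049 0.902 0 0 0 0 1;-0.049 0.902 0 0 0 0 1;-0.049 0.902 0 0 0 0 1;-0.049 0.902 0 0 0 0 1;0 0 1 0 0 0 1;0 0 1 0 0 0 1;0 0 1 0 0 0 1;0 0 1 0 0 0 1;0 0 0 0 0 0 1;0 0 0 0 0 0 1"

```text
time: 13.1
tcp_pos: [0.5995, -0.1037, 0.0637]
orientation: [0.993, 0.121, -0.001, -0.001]
wrist_force: [1.3, 0.3, -0.2]
width: 0.0853
grip_force: 0.0
```

```bash
python3 - <<'E'
from m2 import *
p=read_camera("wrist"); s=state(); print(s["time"],np.round(s["tcp_pos"],4),s["orientation"]); C=cloud(p)
P=near(C,(.6,-.104),.058,.022,.04); print(rect(P),len(P))
E
```

```text
13.15 [ 0.6011 -0.1041  0.0653] [9.92627051e-01 1.21208362e-01 2.47003264e-04 9.28429417e-05]
(array([ 600.7, -104.3]), array([96.1, 58.6]), 13.4) 10660
```

Alignment is good. Next: descend 59 mm, grip and lift.

Emit:
play_rows:
  series: "0 0 0.8 0 0 0 1;0 0 0.7 0 0 0 1;0 0 0.35 0 0 0 1;0 0 0.12 0 0 0 1;0 0 0 0 0 0 1;0 0 0 0 0 0 -1;0 0 0 0 0 0 -1;0 0 0 0 0 0 -1;0 0 0 0 0 0 -1;0 0 0 0 0 0 -1;0 0 0 0 0 0 -1"
  grip_force: 40

```text
time: 14.25
tcp_pos: [0.602, -0.1043, 0.0072]
orientation: [0.993, 0.122, 0.001, 0.0]
wrist_force: [-1.0, 0.2, 6.2]
width: 0.0574
grip_force: 44.5
```

Emit:
play_rows:
  series: "0 0 -0.2 0 0 0 -1;0 0 -0.6 0 0 0 -1;0 0 -1 0 0 0 -1;0 0 -1 0 0 0 -1;0 0 -1 0 0 0 -1;0 0 -1 0 0 0 -1;0 0 -0.8 0 0 0 -1;0 0 0 0 0 0 -1;0 0 0 0 0 0 -1"

```text
time: 15.15
tcp_pos: [0.6002, -0.1039, 0.1734]
orientation: [0.993, 0.122, -0.0, -0.0]
wrist_force: [-0.8, -0.1, -2.1]
width: 0.0569
grip_force: 43.8
```

```bash
cat > held.py <<'E'
from m2 import *
import sys
def held(h0,h1,box=(150,383,170,340),circle=False):
    p=read_camera("wrist"); s=state(); t=s["tcp_pos"]; print(s["time"],np.round(t*1000,1),np.round(s["orientation"],3),s["width"],s["grip_force"])
    C=cloud(p); P=near(C[box[0]:box[1],box[2]:box[3]],t,.06,t[2]+h0,t[2]+h1)
    print((circ if circle else rect)(P),len(P),"top above tcp mm",np.round(1000*(np.percentile(P[:,2],[5,50,95])-t[2]),1)); return p
E
python3 -c "
from held import *
save(held(.013,.028),'w5.png')"
```

```text
15.2 [ 599.4 -103.7  172.2] [ 0.993  0.122 -0.001 -0.   ] 0.056741982684609726 43.82790684700012
(array([ 599.9, -104.1]), array([95.6, 83.7]), 13.7) 19342 top above tcp mm [20.4 22.5 24. ]
```

View pics/w5.png

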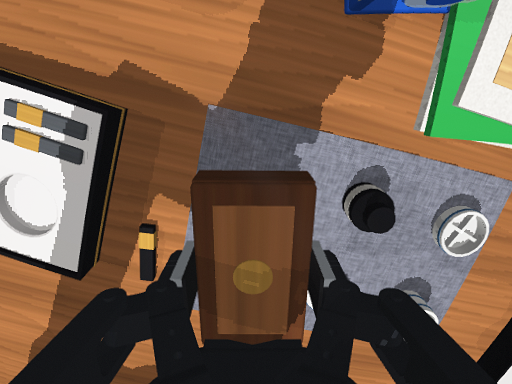

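Emit:
play_rows:
  series: "0.051 -0.904 0 0 0 0 -1;0.051 -0.904 0 0 0 0 -1;0.051 -0.904 0 0 0 0 -1;0.051 -0.904 0 0 0 0 -1;0.051 -0.904 0 0 0 0 -1;0.051 -0.904 0 0 0 0 -1;0.051 -0.904 0 0 0 0 -1;0.051 -0.904 0 0 0 0 -1;0.051 -0.904 0 0 0 0 -1;0.051 -0.904 0 0 0 0 -1;0.051 -0.904 0 0 0 0 -1;0.051 -0.904 0 0 0 0 -1"

```text
time: 16.4
tcp_pos: [0.5376, 0.2167, 0.1708]
orientation: [0.993, 0.122, -0.003, 0.0]
wrist_force: [0.1, -0.3, -1.3]
width: 0.0574
grip_force: 43.8
```

Emit:
play_rows:
  series: "0.051 -0.904 0 0 0 0 -1;0.051 -0.904 0 0 0 0 -1;0 0 0 0 0 0.0711 -1;0 0 0 0 0 0.0711 -1;0 0 0 0 0 0.0711 -1;0 0 1 0 0 0 -1;0 0 1 0 0 0 -1;0 0 0 0 0 0 -1;0 0 0 0 0 0 -1;0 0 0 0 0 0 -1"

```text
time: 17.4
tcp_pos: [0.5303, 0.2699, 0.1143]
orientation: [0.999, -0.046, 0.0, -0.0]
wrist_force: [-0.6, 0.8, -0.5]
width: 0.0574
grip_force: 43.8
```

```bash
python3 -c "
from held import *
held(.019,.026,(150,340,195,315))"
```

```text
17.45 [530.7 270.1 115. ] [ 0.999 -0.046  0.001 -0.001] 0.05702019204822096 43.771567940711975
(array([531.5, 269.5]), array([91.9, 59.1]), -5.9) 17336 top above tcp mm [19.5 20.7 22. ]
```

Emit:
play_rows:
  series: "-0.09 0 0.5 0 0 0 -1;0 0 0.6 0 0 0 -1;0 0 0.5 0 0 0 -1;0 0 0.25 0 0 0 -1;0 0 0.1 0 0 0 -1;0 0 0 0 0 0 -1;0 0 0 0 0 0 -1;0 0 0 0 0 0 -1"

```text
time: 18.25
tcp_pos: [0.5277, 0.2702, 0.056]
orientation: [0.999, -0.046, 0.001, -0.0]
wrist_force: [-0.6, 0.9, -1.9]
width: 0.0571
grip_force: 43.8
```

Emit:
play_rows:
  series: "0 0 0.05 0 0 0 -1;0 0 0.05 0 0 0 -1;0 0 0.05 0 0 0 -1;0 0 0 0 0 0 -1;0 0 0 0 0 0 -1"

```text
time: 18.75
tcp_pos: [0.5275, 0.2701, 0.0532]
orientation: [0.999, -0.045, 0.0, 0.0]
wrist_force: [-4.3, -0.9, 11.6]
width: 0.0568
grip_force: 45.2
```

Emit:
play_rows:
  series: "0 0 0 0 0 0 0.6;0 0 0 0 0 0 0.8;0 0 0 0 0 0 0.8;0 0 -0.5 0 0 0 0.8;0 0 -1 0 0 0 1;0 0 -1 0 0 0 1;0 0 -1 0 0 0 1;0 0 -1 0 0 0 1;0 0 0 0 0 0 1;0 0 0 0 0 0 1"

```text
time: 19.75
tcp_pos: [0.5276, 0.2702, 0.1873]
orientation: [0.999, -0.046, 0.001, -0.001]
wrist_force: [-0.2, 0.1, 0.3]
width: 0.0854
grip_force: 0.0
```

```bash
python3 - <<'E'
from m2 import *
p=read_camera("wrist"); s=state(); print(s["time"],np.round(s["tcp_pos"],4),s["orientation"]); C=cloud(p); save(p,"w6.png")
P=near(C,(.529,.269),.06,.066,.085); print(rect(P),len(P),np.round(np.percentile(P[:,2],[5,50,95]),4))
p=read_camera("top"); C=cloud(p)
P=near(C,(.529,.269),.06,.066,.085); print(rect(P),len(P),np.round(np.percentile(P[:,2],[5,50,95]),4))
E
```

```text
19.8 [0.5266 0.2697 0.1856] [ 9.98963716e-01 -4.55131099e-02 -2.03329557e-04  9.51681743e-05]
(array([526.4, 270.5]), array([96.4, 58.2]), -5.8) 5850 [0.0729 0.0746 0.076 ]
(array([526. , 270.6]), array([95.7, 58.3]), -5.6) 1019 [0.071  0.0742 0.0766]
```

Emit:
play_rows:
  series: "0 0 0 0 0 -0.058 1;-0.094 0.941 0 0 0 0 1;-0.094 0.941 0 0 0 0 1;-0.094 0.941 0 0 0 0 1;-0.094 0.941 0 0 0 0 1;-0.094 0.941 0 0 0 0 1;-0.094 0.941 0 0 0 0 1;-0.094 0.941 0 0 0 0 1;-0.094 0.941 0 0 0 0 1;-0.094 0.941 0 0 0 0 1;-0.094 0.941 0 0 0 0 1;-0.094 0.941 0 0 0 0 1"

```text
time: 21.05
tcp_pos: [0.4943, -0.0415, 0.1838]
orientation: [1.0, 0.0, -0.002, -0.0]
wrist_force: [-0.1, -0.6, -0.2]
width: 0.0857
grip_force: 0.0
```

Emit:
play_rows:
  series: "-0.094 0.941 0 0 0 0 1;-0.094 0.941 0 0 0 0 1;-0.094 0.941 0 0 0 0 1;-0.094 0.941 0 0 0 0 1;-0.094 0.941 0 0 0 0 1;-0.094 0.941 0 0 0 0 1;-0.094 0.941 0 0 0 0 1;-0.094 0.941 0 0 0 0 1;-0.094 0.941 0 0 0 0 1;-0.094 0.941 0 0 0 0 1;-0.094 0.941 0 0 0 0 1;0 0 0 0 0 0 1"

```text
time: 22.25
tcp_pos: [0.4637, -0.3538, 0.1839]
orientation: [1.0, -0.002, -0.001, -0.0]
wrist_force: [-0.4, 0.3, -0.1]
width: 0.0854
grip_force: 0.0
```

Emit:
play_rows:
  series: "0 0 1 0 0 0 1;0 0 1 0 0 0 1;0 0 1 0 0 0 1;0 0 0.5 0 0 0 1;0 0 0 0 0 0 1;0 0 0 0 0 0 1"

```text
time: 22.85
tcp_pos: [0.4652, -0.3509, 0.0807]
orientation: [1.0, 0.0, -0.0, -0.0]
wrist_force: [0.4, -0.2, 0.1]
width: 0.0853
grip_force: 0.0
```

```bash
python3 - <<'E'
from m2 import *
p=read_camera("wrist"); s=state(); print(s["time"],np.round(s["tcp_pos"],4),s["orientation"]); C=cloud(p)
P=near(C,(.4645,-.351),.036,.036,.05); print(circ(P),len(P))
E
```

```text
22.9 [ 0.4658 -0.3516  0.0817] [9.99999594e-01 1.68163617e-04 6.77703801e-04 5.69782544e-04]
(array([ 464.9, -352. ]), 30.1, array([ 465.4, -352.2]), array([59.1, 59.9])) 1709
```

Emit:
play_rows:
  series: "0 0.01 0.8 0 0 0 1;0 0 0.8 0 0 0 1;0 0 0.4 0 0 0 1;0 0 0.18 0 0 0 1;0 0 0 0 0 0 1;0 0 0 0 0 0 -1;0 0 0 0 0 0 -1;0 0 0 0 0 0 -1;0 0 0 0 0 0 -1;0 0 0 0 0 0 -1;0 0 0 0 0 0 -1"
  grip_force: 45

```text
time: 24.0
tcp_pos: [0.4663, -0.3526, 0.017]
orientation: [1.0, -0.0, 0.001, 0.001]
wrist_force: [0.8, -0.0, 5.2]
width: 0.0577
grip_force: 49.2
```

Emit:
play_rows:
  series: "0 0 -0.2 0 0 0 -1;0 0 -0.6 0 0 0 -1;0 0 -1 0 0 0 -1;0 0 -1 0 0 0 -1;0 0 -1 0 0 0 -1;0 0 -1 0 0 0 -1;0 0 -0.5 0 0 0 -1;0 0 0 0 0 0 -1;0 0 0 0 0 0 -1"

```text
time: 24.9
tcp_pos: [0.4643, -0.3509, 0.1732]
orientation: [1.0, 0.0, -0.001, -0.001]
wrist_force: [0.2, -0.7, -0.7]
width: 0.0579
grip_force: 48.5
```

```bash
python3 -c "
from held import *
save(held(.02,.034,(150,383,170,340),True),'w7.png')"
```

```text
24.95 [ 463.8 -350.5  172.3] [ 1.     0.    -0.001 -0.001] 0.057802476555887605 48.50988317281008
(array([ 471.9, -351.3]), 41.8, array([ 463.5, -351.3]), array([60. , 83.6])) 4636 top above tcp mm [20.9 25.4 31.5]
```

View pics/w7.png

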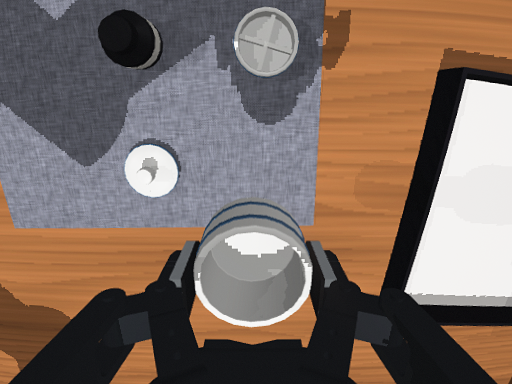

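Emit:
play_rows:
  series: "0.104 -0.945 0 0 0 0 -1;0.104 -0.945 0 0 0 0 -1;0.104 -0.945 0 0 0 0 -1;0.104 -0.945 0 0 0 0 -1;0.104 -0.945 0 0 0 0 -1;0.104 -0.945 0 0 0 0 -1;0.104 -0.945 0 0 0 0 -1;0.104 -0.945 0 0 0 0 -1;0.104 -0.945 0 0 0 0 -1;0.104 -0.945 0 0 0 0 -1;0.104 -0.945 0 0 0 0 -1;0.104 -0.945 0 0 0 0 -1"

```text
time: 26.15
tcp_pos: [0.5007, -0.0099, 0.1719]
orientation: [1.0, 0.0, -0.002, -0.0]
wrist_force: [0.4, -0.3, 0.1]
width: 0.0577
grip_force: 48.6
```

Emit:
play_rows:
  series: "0.104 -0.945 0 0 0 0 -1;0.104 -0.945 0 0 0 0 -1;0.104 -0.945 0 0 0 0 -1;0.104 -0.945 0 0 0 0 -1;0.104 -0.945 0 0 0 0 -1;0 0 0.8 0 0 0 -1;0 0 1 0 0 0 -1;0 0 0.8 0 0 0 -1;0 0 0.4 0 0 0 -1;0 0 0 0 0 0 -1;0 0 0 0 0 0 -1;0 0 0 0 0 0 -1"

```text
time: 27.35
tcp_pos: [0.5192, 0.1306, 0.0854]
orientation: [1.0, -0.0, 0.001, -0.0]
wrist_force: [0.6, 0.1, -0.3]
width: 0.0574
grip_force: 48.6
```

```bash
python3 -c "
from held import *
held(.02,.028,(195,327,192,316),True)
p=read_camera('top'); C=cloud(p); s=state();z=s['tcp_pos'][2]; P=near(C,s['tcp_pos'],.04,z+.018,z+.03); print(circ(P),len(P))
p=read_camera('side'); C=cloud(p); P=near(C,s['tcp_pos'],.05,z-.016,z+.03); P=P[abs(P[:,0]-.517)<.04]; print(P[:,2].max()-z, circ(P))"
```

```text
27.4 [519.3 130.6  85.7] [ 1.    -0.     0.001 -0.   ] 0.05725339200532658 48.55287987738848
(array([520.1, 130.3]), 32.2, array([518.4, 130.2]), array([60.5, 60.3])) 3521 top above tcp mm [20.7 24.3 25.6]
(array([503.5, 104.8]), 16.4, array([502.6, 104.8]), array([20.2, 27. ])) 34
0.029999735012304296 (array([521.8, 124. ]), 38.3, array([517.1, 124. ]), array([59.4, 76.5]))
```

Emit:
play_rows:
  series: "-0.07 -0.043 0.3 0 0 0 -1;0 0 0.5 0 0 0 -1;0 0 0.35 0 0 0 -1;0 0 0.15 0 0 0 -1;0 0 0.1 0 0 0 -1;0 0 0 0 0 0 -1;0 0 0 0 0 0 -1;0 0 0 0 0 0 -1"

```text
time: 28.3
tcp_pos: [0.5163, 0.1318, 0.0426]
orientation: [1.0, -0.0, 0.0, -0.0]
wrist_force: [0.5, 0.4, -0.8]
width: 0.0578
grip_force: 48.6
```

Emit:
play_rows:
  series: "0 0 0.04 0 0 0 -1;0 0 0.03 0 0 0 -1;0 0 0.03 0 0 0 -1;0 0 0 0 0 0 -1;0 0 0 0 0 0 -1"

```text
time: 28.8
tcp_pos: [0.5163, 0.1318, 0.0409]
orientation: [1.0, 0.0, 0.0, 0.0]
wrist_force: [-3.6, -1.0, 9.8]
width: 0.0575
grip_force: 49.7
```

Emit:
play_rows:
  series: "0 0 0 0 0 0 0.8;0 0 0 0 0 0 0.8;0 0 0 0 0 0 0.8;0 0 -0.5 0 0 0 1;0 0 -1 0 0 0 1;0 0 -1 0 0 0 1;0 0 -1 0 0 0 1;0 0 -1 0 0 0 1;0 0 -0.3 0 0 0 1;0 0 0 0 0 0 1;0 0 0 0 0 0 1"

```text
time: 29.9
tcp_pos: [0.515, 0.1316, 0.1823]
orientation: [1.0, 0.0, -0.001, 0.0]
wrist_force: [-0.0, -0.1, -0.3]
width: 0.0853
grip_force: 0.0
```

```bash
python3 - <<'E'
from m2 import *
p=read_camera("wrist"); s=state(); print(s["time"],np.round(s["tcp_pos"],4),s["orientation"])
for c in("wrist","top"):
    if c=="top": p=read_camera("top")
    C=cloud(p)
    P=near(C,(.5165,.131),.04,.06,.075); print(circ(P),len(P),np.round(np.percentile(P[:,2],[5,50,95]),4))
E
```

```text
29.95 [0.5145 0.1315 0.1816] [ 9.99998704e-01  1.33575215e-05 -1.58968429e-03  2.55970229e-04]
(array([515.2, 132.2]), 30.0, array([515.1, 132.1]), array([59.7, 59.4])) 889 [0.0612 0.0657 0.067 ]
(array([514.4, 132.7]), 29.7, array([512.6, 131.4]), array([54.8, 56.9])) 122 [0.0614 0.0653 0.0675]
```

Emit:
play_rows:
  series: "0.151 0.914 0 0 0 0 1;0.151 0.914 0 0 0 0 1;0.151 0.914 0 0 0 0 1;0.151 0.914 0 0 0 0 1;0.151 0.914 0 0 0 0 1;0.151 0.914 0 0 0 0 1;0.151 0.914 0 0 0 0 1;0.151 0.914 0 0 0 0 1;0.151 0.914 0 0 0 0 1;0.151 0.914 0 0 0 0 1;0.151 0.914 0 0 0 0 1;0.151 0.914 0 0 0 0 1"

```text
time: 31.2
tcp_pos: [0.5691, -0.1979, 0.1809]
orientation: [1.0, -0.0, -0.002, -0.001]
wrist_force: [0.7, -0.3, 0.1]
width: 0.0858
grip_force: 0.0
```

Emit:
play_rows:
  series: "0.151 0.914 0 0 0 0 1;0.151 0.914 0 0 0 0 1;0.151 0.914 0 0 0 0 1;0.151 0.914 0 0 0 0 1;0.151 0.914 0 0 0 0 1;0.151 0.914 0 0 0 0 1;0 0 0.8 0 0 0 1;0 0 1 0 0 0 1;0 0 1 0 0 0 1;0 0 0.8 0 0 0 1;0 0 0 0 0 0 1;0 0 0 0 0 0 1"

```text
time: 32.4
tcp_pos: [0.5963, -0.361, 0.0733]
orientation: [1.0, 0.0, -0.002, -0.001]
wrist_force: [0.1, 0.0, 0.6]
width: 0.0857
grip_force: 0.0
```

```bash
python3 - <<'E'
from m2 import *
p=read_camera("wrist"); s=state(); print(s["time"],np.round(s["tcp_pos"],4),s["orientation"]); C=cloud(p)
P=near(C,(.5965,-.362),.036,.0225,.036); print(circ(P),len(P))
E
```

```text
32.45 [ 0.5976 -0.3619  0.0752] [ 9.99999996e-01  6.65070738e-05 -4.88016781e-05 -3.20897709e-05]
(array([ 597.4, -362.9]), 30.5, array([ 597.4, -362.9]), array([59.6, 60.8])) 1670
```

Emit:
play_rows:
  series: "0 0.03 0.9 0 0 0 1;0 0 0.8 0 0 0 1;0 0 0.4 0 0 0 1;0 0 0.15 0 0 0 1;0 0 0 0 0 0 1;0 0 0 0 0 0 -1;0 0 0 0 0 0 -1;0 0 0 0 0 0 -1;0 0 0 0 0 0 -1;0 0 0 0 0 0 -1;0 0 0 0 0 0 -1"

```text
time: 33.55
tcp_pos: [0.599, -0.3637, 0.01]
orientation: [1.0, 0.0, 0.002, 0.001]
wrist_force: [-0.1, 0.2, 4.8]
width: 0.0572
grip_force: 48.8
```

Emit:
play_rows:
  series: "0 0 -0.2 0 0 0 -1;0 0 -0.6 0 0 0 -1;0 0 -1 0 0 0 -1;0 0 -1 0 0 0 -1;0 0 -1 0 0 0 -1;0 0 -1 0 0 0 -1;0 0 -0.9 0 0 0 -1;0 0 0 0 0 0 -1;0 0 0 0 0 0 -1"

```text
time: 34.45
tcp_pos: [0.5976, -0.3628, 0.1798]
orientation: [1.0, 0.0, 0.001, 0.0]
wrist_force: [-0.3, 0.7, -1.5]
width: 0.0575
grip_force: 48.2
```

```bash
python3 -c "
from held import *
save(held(.014,.026,(150,383,192,316),True),'w8.png')"
```

```text
34.5 [ 596.6 -362.1  177.9] [ 1.     0.    -0.001 -0.001] 0.05741206234480802 48.15900966841582
(array([ 599.3, -363.2]), 33.6, array([ 596.3, -363.2]), array([60.6, 63.8])) 3782 top above tcp mm [14.7 19.3 21.3]
```

View pics/w8.png

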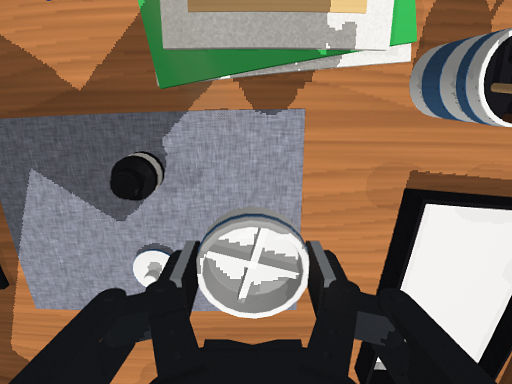

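Emit:
play_rows:
  series: "-0.151 -0.916 0 0 0 0 -1;-0.151 -0.916 0 0 0 0 -1;-0.151 -0.916 0 0 0 0 -1;-0.151 -0.916 0 0 0 0 -1;-0.151 -0.916 0 0 0 0 -1;-0.151 -0.916 0 0 0 0 -1;-0.151 -0.916 0 0 0 0 -1;-0.151 -0.916 0 0 0 0 -1;-0.151 -0.916 0 0 0 0 -1;-0.151 -0.916 0 0 0 0 -1;-0.151 -0.916 0 0 0 0 -1;-0.151 -0.916 0 0 0 0 -1"

```text
time: 35.7
tcp_pos: [0.5408, -0.0316, 0.1762]
orientation: [1.0, -0.0, -0.003, -0.0]
wrist_force: [0.3, -0.1, -1.0]
width: 0.0575
grip_force: 48.2
```

Emit:
play_rows:
  series: "-0.151 -0.916 0 0 0 0 -1;-0.151 -0.916 0 0 0 0 -1;-0.151 -0.916 0 0 0 0 -1;-0.151 -0.916 0 0 0 0 -1;-0.151 -0.916 0 0 0 0 -1;-0.151 -0.916 0 0 0 0 -1;0 0 0.8 0 0 0 -1;0 0 0.9 0 0 0 -1;0 0 0.7 0 0 0 -1;0 0 0.3 0 0 0 -1;0 0 0 0 0 0 -1;0 0 0 0 0 0 -1"

```text
time: 36.9
tcp_pos: [0.5158, 0.1319, 0.0976]
orientation: [1.0, -0.0, -0.0, 0.0]
wrist_force: [0.7, 0.1, 0.5]
width: 0.0574
grip_force: 48.2
```

```bash
python3 -c "
from held import *
p=held(.017,.023,(195,325,196,310),True)
save(read_camera('side'),'s9.png')
p=read_camera('wrist');print(state()['tcp_pos'])"; python3 -c "
import cv2; im=cv2.imread('pics/s9.png')[140:220,190:300]; cv2.imwrite('pics/s9c.png',cv2.resize(im,None,fx=6,fy=6,interpolation=cv2.INTER_CUBIC))"
```

```text
36.95 [516.6 131.9  98.4] [ 1.    -0.     0.001 -0.   ] 0.057320645192225475 48.22957892175509
(array([514.4, 132.2]), 30.2, array([514.5, 132.3]), array([59.6, 57.8])) 1236 top above tcp mm [17.  17.5 18.6]
[0.51700966 0.13203958 0.09900432]
```

View pics/s9c.png

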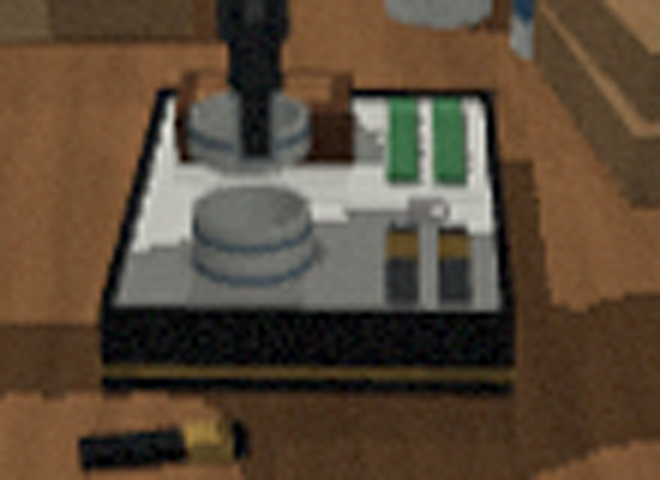

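The side crop shows the palette held level above the pot, near (250,130), with the pot upright in the well near (253,235). The wood lid sits on the tray behind them. I'll lower it now.

Emit:
play_rows:
  series: "0 0 0.4 0 0 0 -1;0 0 0.3 0 0 0 -1;0 0 0.1 0 0 0 -1;0 0 0.05 0 0 0 -1;0 0 0.05 0 0 0 -1;0 0 0 0 0 0 -1;0 0 0 0 0 0 -1;0 0 0 0 0 0 -1"

```text
time: 37.85
tcp_pos: [0.5162, 0.132, 0.0711]
orientation: [1.0, 0.0, 0.0, -0.0]
wrist_force: [0.6, -0.2, -1.0]
width: 0.0576
grip_force: 48.2
```

Emit:
play_rows:
  series: "0 0 0.04 0 0 0 -1;0 0 0.03 0 0 0 -1;0 0 0.03 0 0 0 -1;0 0 0.03 0 0 0 -1;0 0 0 0 0 0 -1;0 0 0 0 0 0 -1"

```text
time: 38.45
tcp_pos: [0.5159, 0.1319, 0.0679]
orientation: [1.0, 0.0, -0.0, 0.0]
wrist_force: [-2.9, -0.4, 6.2]
width: 0.0573
grip_force: 48.9
```

Seated at the expected height. Release, lift and check.

Emit:
play_rows:
  series: "0 0 0 0 0 0 0.8;0 0 0 0 0 0 0.8;0 0 0 0 0 0 0.8;0 0 -0.5 0 0 0 1;0 0 -1 0 0 0 1;0 0 -1 0 0 0 1;0 0 -1 0 0 0 1;0 0 -0.5 0 0 0 1;0 0 0 0 0 0 1;0 0 0 0 0 0 1"

```text
time: 39.45
tcp_pos: [0.5159, 0.1319, 0.1874]
orientation: [1.0, 0.0, 0.0, -0.0]
wrist_force: [0.1, -0.0, 0.1]
width: 0.0855
grip_force: 0.0
```

```bash
python3 - <<'E'
from m2 import *
p=read_camera("wrist"); s=state(); print(s["time"],np.round(s["tcp_pos"],4),s["orientation"])
for c in("wrist","top"):
    if c=="top": p=read_camera("top")
    C=cloud(p)
    P=near(C,(.5165,.131),.04,.082,.095); print(circ(P),len(P),np.round(np.percentile(P[:,2],[5,50,95]),4))
E
```

```text
39.5 [0.5151 0.1318 0.1863] [ 9.99999806e-01  5.73720709e-06 -6.16711091e-04  8.87065994e-05]
(array([514.2, 132. ]), 30.3, array([514.3, 132.1]), array([59.3, 59.4])) 926 [0.0825 0.0858 0.087 ]
(array([513.6, 132.8]), 30.2, array([511. , 130.6]), array([53.6, 53.5])) 114 [0.0827 0.0854 0.0871]
```

Emit:
play_rows:
  series: "-0.117 0.945 0 0 0 0 1;-0.117 0.945 0 0 0 0 1;-0.117 0.945 0 0 0 0 1;-0.117 0.945 0 0 0 0 1;-0.117 0.945 0 0 0 0 1;-0.117 0.945 0 0 0 0 1;-0.117 0.945 0 0 0 0 1;-0.117 0.945 0 0 0 0 1;-0.117 0.945 0 0 0 0 1;-0.117 0.945 0 0 0 0 1;-0.117 0.945 0 0 0 0 1;-0.117 0.945 0 0 0 0 1"

```text
time: 40.75
tcp_pos: [0.4724, -0.2089, 0.1851]
orientation: [1.0, -0.0, -0.001, -0.001]
wrist_force: [-0.1, -0.6, -0.4]
width: 0.0855
grip_force: 0.0
```

Emit:
play_rows:
  series: "-0.117 0.945 0 0 0 0 0.4;0 0 0.8 0 0 0 0.3;0 0 1 0 0 0 0.3;0 0 1 0 0 0 0.3;0 0 0.7 0 0 0 0.3;0 0 0 0 0 0 0.3;0 0 0 0 0 0 0.3;0 0 0 0 0 0 0.3"

```text
time: 41.55
tcp_pos: [0.4711, -0.2371, 0.0828]
orientation: [1.0, 0.0, 0.001, 0.0]
wrist_force: [-0.4, 0.6, 0.7]
width: 0.0555
grip_force: 0.0
```

```bash
python3 - <<'E'
from m2 import *
p=read_camera("wrist"); s=state(); print(s["time"],np.round(s["tcp_pos"],4),s["orientation"]); C=cloud(p)
P=near(C,(.4695,-.237),.036,.027,.04); print(circ(P),len(P),P[:,2].max())
P=near(C,(.4695,-.237),.036,.006,.014); print(circ(P),len(P))
P=near(C,(.4695,-.237),.036,.014,.02); print(circ(P),len(P))
E
```

```text
41.6 [ 0.4713 -0.2372  0.0831] [9.99999217e-01 7.49707886e-05 1.06336461e-03 6.54922133e-04]
(array([ 470.1, -237.2]), 8.9, array([ 469.9, -236.9]), array([17.4, 17.3])) 444 0.03642683350458012
(array([ 469.6, -237.2]), 30.9, array([ 470.1, -237.3]), array([60.5, 60.6])) 1561
(array([ 469.8, -237.4]), 26.2, array([ 469.8, -237.4]), array([50. , 49.7])) 2103
```

```bash
python3 - <<'E'
from m2 import *
p=read_camera("wrist"); C=cloud(p); print(state()["tcp_pos"])
P=near(C,(.470,-.2372),.034,.003,.04); r=np.hypot(P[:,0]-.470,P[:,1]+.2372)*1000
P=P[(P[:,0]>.470)]; r=np.hypot(P[:,0]-.470,P[:,1]+.2372)*1000
for a in range(0,34,2):
    m=(r>=a)&(r<a+2); print(a,m.sum(),np.round(1000*np.percentile(P[m,2],[5,50,95]),1) if m.sum() else "")
E
```

```text
[ 0.47141775 -0.23724729  0.08331468]
0 13 [33.2 34.1 34.8]
2 33 [33.4 34.3 35. ]
4 53 [33.1 34.  34.8]
6 150 [16.2 32.8 34.3]
8 192 [16.1 24.3 31.9]
10 111 [15.3 16.4 17.5]
12 123 [15.3 16.2 17.4]
14 150 [15.  16.  17.1]
16 167 [14.3 15.7 16.6]
18 187 [14.4 15.4 16.4]
20 209 [14.  15.2 16.3]
22 242 [13.1 14.3 15.5]
24 252 [12.1 13.3 14.4]
26 287 [11.1 12.3 13.6]
28 308 [ 7.9 11.1 12.5]
30 92 [ 3.1  9.9 11.4]
32 19 [3.  3.2 3.5]
```

Emit:
play_rows:
  series: "-0.04 0 0.8 0 0 0 0.3;0 0 0.8 0 0 0 0.3;0 0 0.35 0 0 0 0.3;0 0 0.18 0 0 0 0.3;0 0 0 0 0 0 0.3;0 0 0 0 0 0 0.3;0 0 0 0 0 0 -1;0 0 0 0 0 0 -1;0 0 0 0 0 0 -1;0 0 0 0 0 0 -1;0 0 0 0 0 0 -1;0 0 0 0 0 0 -1"
  grip_force: 40

```text
time: 42.85
tcp_pos: [0.4697, -0.237, 0.0188]
orientation: [1.0, 0.0, 0.001, 0.0]
wrist_force: [-0.6, 1.2, 6.5]
width: 0.0159
grip_force: 39.1
```

Emit:
play_rows:
  series: "0 0 0 0 0 0 -1;0 0 -0.2 0 0 0 -1;0 0 -0.6 0 0 0 -1;0 0 -1 0 0 0 -1;0 0 -1 0 0 0 -1;0 0 -1 0 0 0 -1;0 0 -1 0 0 0 -1;0 0 -0.9 0 0 0 -1;0 0 0 0 0 0 -1;0 0 0 0 0 0 -1;0 0 0 0 0 0 -1"

```text
time: 43.95
tcp_pos: [0.4678, -0.2358, 0.1872]
orientation: [1.0, 0.0, -0.001, -0.001]
wrist_force: [-0.9, 0.1, -1.2]
width: 0.0163
grip_force: 39.1
```

```bash
python3 -c "
from held import *
save(held(-.012,0,(150,383,170,340),True),'w9.png')"
```

```text
44.0 [ 467.7 -235.8  187. ] [ 1.     0.    -0.002 -0.001] 0.016040433119260365 39.063559770584106
(array([ 467.9, -235.5]), 31.0, array([ 467.9, -235.5]), array([61.8, 61.5])) 4270 top above tcp mm [-8.6 -4.9 -2. ]
```

View pics/w9.png

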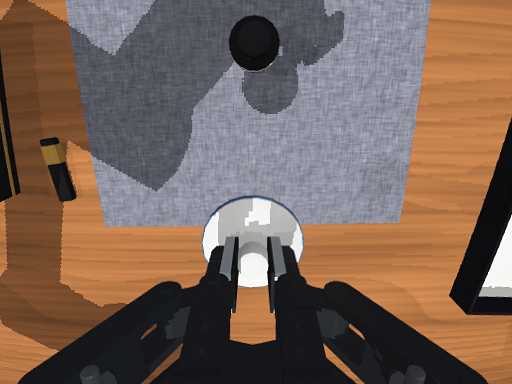

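Emit:
play_rows:
  series: "0.119 -0.943 0 0 0 0 -1;0.119 -0.943 0 0 0 0 -1;0.119 -0.943 0 0 0 0 -1;0.119 -0.943 0 0 0 0 -1;0.119 -0.943 0 0 0 0 -1;0.119 -0.943 0 0 0 0 -1;0.119 -0.943 0 0 0 0 -1;0.119 -0.943 0 0 0 0 -1;0.119 -0.943 0 0 0 0 -1;0.119 -0.943 0 0 0 0 -1;0.119 -0.943 0 0 0 0 -1;0.119 -0.943 0 0 0 0 -1"

```text
time: 45.2
tcp_pos: [0.5107, 0.1039, 0.1871]
orientation: [1.0, 0.0, -0.002, 0.0]
wrist_force: [0.2, -0.8, -0.2]
width: 0.0161
grip_force: 39.1
```

Emit:
play_rows:
  series: "0.119 -0.943 0 0 0 0 -1;0 0 0.7 0 0 0 -1;0 0 0.8 0 0 0 -1;0 0 0.6 0 0 0 -1;0 0 0 0 0 0 -1;0 0 0 0 0 0 -1;0 0 0 0 0 0 -1;0 0 0 0 0 0 -1"

```text
time: 46.0
tcp_pos: [0.5165, 0.1312, 0.1271]
orientation: [1.0, -0.0, 0.001, -0.0]
wrist_force: [-0.3, 0.1, -1.3]
width: 0.016
grip_force: 39.1
```

```bash
python3 -c "
from held import *
p=held(-.012,0,(150,383,170,340),True)
C=cloud(p); t=state()['tcp_pos']; P=near(C,t,.033,t[2]-.013,t[2]+.001); r=np.hypot(*(P[:,:2]-t[:2]).T)
P=P[(r>.021)&(r<.029)]; q=P[:,:2]-t[:2]; A=np.c_[q,np.ones(len(q)),np.hypot(*q.T)]; print('tilt',np.linalg.lstsq(A,P[:,2],rcond=None)[0][:2],len(P))"
```

```text
46.05 [516.4 131.2 127.1] [ 1.    -0.     0.001 -0.   ] 0.016231471324891816 39.143609404563904
(array([516.3, 131.4]), 31.2, array([516.3, 131.6]), array([62.2, 61.3])) 4260 top above tcp mm [-8.7 -5.2 -2.2]
tilt [0.00520324 0.0055388 ] 2237
```

Emit:
play_rows:
  series: "-0.06 -0.02 0.3 0 0 0 -1;0 0 0.3 0 0 0 -1;0 0 0.15 0 0 0 -1;0 0 0.05 0 0 0 -1;0 0 0.05 0 0 0 -1;0 0 0 0 0 0 -1;0 0 0 0 0 0 -1;0 0 0 0 0 0 -1"

```text
time: 46.85
tcp_pos: [0.5139, 0.1318, 0.1008]
orientation: [1.0, 0.0, 0.0, -0.0]
wrist_force: [0.1, -0.4, -0.9]
width: 0.0158
grip_force: 39.1
```

Emit:
play_rows:
  series: "0 0 0.04 0 0 0 -1;0 0 0.03 0 0 0 -1;0 0 0.03 0 0 0 -1;0 0 0 0 0 0 -1;0 0 0 0 0 0 -1"

```text
time: 47.35
tcp_pos: [0.5137, 0.1318, 0.0978]
orientation: [1.0, 0.0, -0.0, -0.0]
wrist_force: [-1.8, 0.6, 3.2]
width: 0.016
grip_force: 39.4
```

Contact came at the expected height (0.098). Release, lift and verify everything.

Emit:
play_rows:
  series: "0 0 0 0 0 0 0;0 0 0 0 0 0 0;0 0 0 0 0 0 0;0 0 -0.5 0 0 0 0;0 0 -1 0 0 0 0.5;0 0 -1 0 0 0 1;0 0 -1 0 0 0 1;-0.5 0.9 0 0 0 0 1;-0.5 0.9 0 0 0 0 1;-0.5 0.9 0 0 0 0 1;-0.5 0.9 0 0 0 0 1;0 0 0 0 0 0 1"

```text
time: 48.55
tcp_pos: [0.4517, 0.0216, 0.202]
orientation: [1.0, -0.001, -0.001, 0.001]
wrist_force: [0.2, 0.7, 0.4]
width: 0.085
grip_force: 0.0
```

Emit:
play_rows:
  series: "0 0 0 0 0 0 1;0 0 0 0 0 0 1;0 0 0 0 0 0 1"

```text
time: 48.85
tcp_pos: [0.4542, 0.0244, 0.2026]
orientation: [1.0, 0.001, 0.0, -0.0]
wrist_force: [-0.0, 0.0, 0.4]
width: 0.0856
grip_force: 0.0
```

```bash
python3 - <<'E'
from m2 import *
p=read_camera("wrist"); s=state(); print(s["time"],np.round(s["tcp_pos"],4),s["wrist_force"])
for c in("wrist","top","side"):
    if c!="wrist": p=read_camera(c)
    if c!="top": save(p,"f_"+c+".png")
    C=cloud(p); print(c)
    P=near(C,(.5145,.132),.045,.108,.125); print("knob",circ(P),len(P),np.round(np.percentile(P[:,2],[50,95]),4)) if len(P) else 0
    P=near(C,(.5145,.132),.033,.086,.1); q=P[:,:2]-[.5145,.132]; r=np.hypot(*q.T); m=(r>.02)&(r<.029)
    A=np.c_[q,np.ones(len(q)),r][m]; print("disc",circ(P),"tilt",np.linalg.lstsq(A,P[m,2],rcond=None)[0][:2],np.median(P[m,2]))
    P=near(C,(.528,.27),.06,.066,.085); print("wood",rect(P),np.median(P[:,2]))
    P=near(C,(.599,-.236),.04,.05,.07); print("bottle",circ(P)[0])if len(P)else 0
    P=near(C,(.47,0),.05,.006,.02); print("stick",rect(P)[0]) if len(P) else 0
E
```

```text
48.9 [0.4541 0.0245 0.2025] [0.33012439 0.96946236 0.01518924]
wrist
knob (array([513.7, 131.9]), 9.2, array([514.2, 131.3]), array([17.4, 17.1])) 374 [0.1125 0.1138]
disc (array([513.9, 132.1]), 31.2, array([513.6, 132.1]), array([61.1, 62. ])) tilt [-0.01333923  0.00200394] 0.09233462117020497
wood (array([524.9, 255.5]), array([98.4, 38.3]), -11.5) 0.0741608560032791
bottle [ 599.1 -232.7]
stick [ 4.698e+02 -2.000e-01]
topTraceback (most recent call last):
  File "<stdin>", line 9, in <module>
  File "m.py", line 9, in circ
    return np.round(c,1),round(r,1),np.round(1000*(P[:,:2].max(0)+P[:,:2].min(0))/2,1), np.round(1000*np.ptp(P[:,:2],axis=0),1)
                                                   ~~~~~~~~~~~^^^
    return umr_maximum(a, axis, None, out, keepdims, initial, where)
ValueError: zero-size array to reduction operation maximum which has no identity
```

View pics/f_wrist.png

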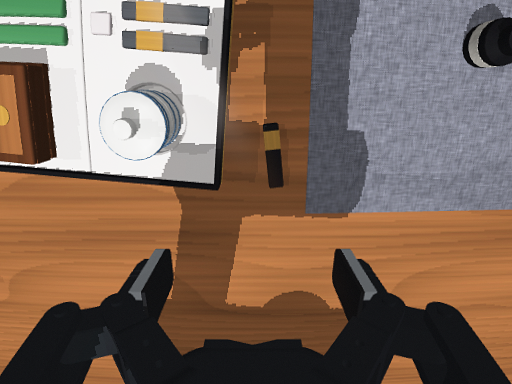

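The stack stands upright at (140,125) with the knob top at 0.113 m, as expected. The wood lid is on the tray, and the bottle and ink stick haven't moved. I'll hand it in.

```bash
python3 -c "
from rig import sign_off; print(sign_off())"
```

```text
the job is handed in; nothing more can be done
None
```

The job is handed in at about 49 s: by my last camera measurements, all five pieces are seated at their expected heights and within about 3 mm of their targets, and the ink bottle and ink stick were left where they were; the judge's result was not shown.

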